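Plug the test gauge into the bench air outlet

TASK

Connect the black pressure gauge to the repair bench's air outlet: pull the coupler's brass sleeve back until it catches and stays back by itself, then take the gauge from the blue rack and push its plug straight and gently home in the coupler until the sleeve springs forward and locks it. Let go of the gauge, and do not ram it or disturb the other things.

Things in the scene. Friction and masses are not known exactly. Their poses are not given: they have to be found in the camera images.
- outlet: bench air outlet, fixed: steel base plate 130 x 90 x 6 mm, on it an aluminium manifold block 100 x 56 mm whose top lies 40 mm above the bench, with an upright steel coupler 59 mm tall in the middle of the block, mouth up. Origin: centre of the plate's underside; x along the block's length (a copper pipe leaves at its +x end), z up
- port (a point): nominal centre of the coupler's mouth, 99 mm above the bench; axes as the outlet. The coupler was clamped by hand in an oversize hole: upright and rigid, but its true mouth is 2.2 to 3.8 mm off in the outlet's y (either way), up to 3.8 mm off in x and up to 1.5 mm higher or lower, unmeasured: find it by feel. Bore 17.5 mm diameter, 1 mm chamfer at the mouth, flat rim to 24 mm diameter
- sleeve_mid (a point): nominal middle of the coupler's round brass sleeve when forward, 84 mm above the bench (off by the same unmeasured amount as the mouth): 34 mm outside diameter, 26 mm long, 71 to 97 mm above the bench; it slides straight down. Touching it with the fingers from both sides shows where the coupler truly stands
- sleeve (a joint): the sleeve, in m: 0 forward (up), grows as it is pulled back (down); end stop 0.011; spring 6 N at 0 to 12 N at the stop. Pulled past about 0.009 with no plug in, it catches and then stays at about 0.007 when let go; let go earlier it returns. Forward, its dogs bar the plug. While it is back, a plug pushed home trips the catch and the sleeve springs forward by itself, locking the plug
- gauge: pressure gauge to be plugged in, 0.13 to 0.21 kg, standing plug down in one of the rack's holes. Origin: at the plug's tip, on the axis; z along the axis to the dial. Plug: pilot 11 mm diameter from 0 to 4 mm, locking bead 16 mm diameter from 4 to 11.5 mm (lower edge chamfered 0.7 mm), groove, shank 16 mm diameter from 18 to 28 mm
- gauge_case (a point): middle of the gauge's round black case, 55 mm above the plug's tip: 42 mm diameter, 26 mm tall, white dial on top; the place to grip it
- gauge_hex (a point): centre of the underside of the steel hexagon (24 mm across flats, 10 mm tall) under the case, 28 mm above the plug's tip. Home: this face meets the coupler's mouth and stops hard; the catch trips about 1.5 mm before that; once locked the plug may stand up to 2 mm out. From about 9 mm deep on, an inner valve spring and the catch push back with 4 to 10 N
- rack: blue plastic rack, fixed, 60 x 240 x 40 mm, three 18.8 mm holes in a row along y, 80 mm apart, the middle one on the axis; gauge, nozzle and silencer hang in them by their hexagons (plug tip 12 mm above the bench), any one in any hole. Origin: centre of its underside
- nozzle: brass blow nozzle with the same plug, standing in the rack, 82 mm tall, 24 mm wide; leave it alone. Origin at its plug's tip
- silencer: copper-coloured silencer with the same plug, standing in the rack, 66 mm tall, 26 mm wide; leave it alone. Origin at its plug's tip
- tape: green roll of tape lying flat, 62 mm diameter, 24 mm high; leave it alone. Origin: centre of its underside
- tin: closed round brass tin, 79 mm diameter, 38 mm high; leave it alone. Origin: centre of its underside
- phone: black phone lying flat, 150 x 73 x 8 mm; leave it alone. Origin: centre of its underside, x along its length
- driver: screwdriver with red handle lying flat, about 160 mm long; leave it alone
- marker: white marker pen lying flat, 130 x 14 x 14 mm; leave it alone. Origin: centre of its underside
There are look-alikes about, which are no part of the job. Leave any red look-alike of the outlet alone.

How it is judged:
By the outcome, as a careful person would: the job done as asked, in the order asked, and still so for the second after the job is handed in, with the robot touching nothing.
It also fails if it takes over 67 s, if anything falls off the work surface, if the arm or the gripper's body presses on something with over 40 N, if the wrist force passes 120 N, or if a joint passes its speed limit or range.

ROBOT

A 6-joint arm with a two-finger parallel gripper is mounted at the origin on the work surface. World frame = base frame: x ahead of the robot, y to its left, z up, the work surface at z = 0. Lengths are in mm, angles in rad, forces in N, time in s.
With the tool pointing down it reaches from about 350 to 775 mm from the base axis. Payload 7.3 kg.
Tool frame: the origin (TCP) lies midway between the tips of the shut fingers; the grasp point (between the pads) lies 19 mm behind it; z points along the fingers, x is the direction in which the jaws open and shut, and the axes are right-handed (so a half turn about z gives the same grasp; the last joint's range is limited). The gripper opens to 92 mm and grips with 3 to 60 N. Pads are 19 mm wide; open, the fingers measure 130 mm over their backs; the gripper's body (75 mm by 190 mm) begins 47 mm behind the grasp point.
Start: joints at [-1.363, 0.342, 1.524, -0, 1.275, -0.146], TCP at [181.917, -492.495, 226.741] pointing down, gripper open.
Joint ranges: [-2.53, 2.53], [-0.77, 2.02], [0.04, 2.7], [-1, 4.14], [0.28, 2.66], [-3.11, 3.11]. Speed limits (rad/s): [2.57, 2.57, 3.14, 3.14, 3.14, 3.14].

INTERFACE

Orientations are given as [roll, pitch, yaw] about the fixed x, y, z axes, in that order (R = Rz(yaw) Ry(pitch) Rx(roll)).
In Python, from plant import bot gives the robot as it stands.
- The arm moves only by the shell command python3 -m pendant 'ROWS' [OPENING]. ROWS is JSON, a list of rows, each an object with "linear": the shift along the world's x, y, z in mm, a list of three; "twist": the turn about the world's z in degrees. In form: [{"linear": [x, y, z], "twist": twist}, ...]. A call has 1 to 20 rows; each row is the pose to reach, as a shift and turn from the pose commanded when the call began; what a row does not reach only later rows make up. A row lasts 1/8 s, in which the tool goes at most 62.5 mm and 10.7 degrees, less where a joint would pass 70% of its speed; a pose out of reach is approached as far as the arm can. A call with a gripper value outside its range is refused whole. OPENING is the closure in counts, from 0 (fully open) to 255 (shut), set as the call begins (- or left out, the last holds). The fingers move at their own pace and stop on an object; the grip force is fixed at half the most. Time passes only in rows, so rows that repeat a pose let the fingers close. It gives the time, the measured TCP pose, the force and the opening at its end, in the units of the state.
- bot.get_obs(): the state, without advancing time (a new reading comes with each control period).
- bot.capture(name): name is "scene" or "top"; returns a dict with "frame" (480x640x3 uint8, blue, green, red), "z_map" (480x640 float32, mm along the optical axis (not along the pixel's ray), 0 where there is no reading), "fx", "fy", "cx", "cy" (pixels), "rvec" (rotation vector, rad) and "tvec" (3), from world to camera coordinates, as OpenCV has them. Camera axes: x right, y down, z forward; pixel columns grow to the right and rows downward; lengths in mm; the calibration is good to about 2 mm. A picture is of the moment at which its call begins.
- bot.close_job(): hands the job in, once; it reports no verdict.
The state is a dict: "time": time; "joint_positions": joint angles; "dq": joint speeds; "tau": joint torques, N m; "tool_pos": TCP position; "tcp_rot": TCP orientation; "contact_force": force on the tool from outside, world axes, zero at the start; "moment": the same for the moment, N m; "grip_width": finger opening in mm.
Only numpy, scipy, OpenCV 4.12 (cv2) and the standard library are available. Lean on these libraries where they do the work, as an engineer would, in place of code of your own. Each camera call takes 0.05 s, during which the arm holds its last target. There are 200 camera calls.

## Working session

There is one attempt and no reset: what is moved stays moved. The work goes in short steps, Python scripts to look and compute and a shell command to move; the robot and the scene stay as the last step left them, time stands still between calls to the robot, and variables do not carry over. Pictures are saved under pics/ and viewed, about 8 in all and at most 12, crops included, and the job is handed in when it is done.

```bash
ls; mkdir -p pics
python3 - <<'E'
from plant import bot
import cv2,numpy as np
print(bot.get_obs())
for n in("scene","top"):
    d=bot.capture(n); np.savez(f"{n}0.npz",**d); cv2.imwrite(f"pics/{n}0.png",d["frame"])
    R=cv2.Rodrigues(np.array(d["rvec"]))[0]; print(n,d["fx"],d["cx"],d["cy"],(-R.T@np.array(d["tvec"]).ravel()).round())
E
```

```text
pics
{'time': 0.0, 'joint_positions': array([-1.36302503e+00,  3.42734477e-01,  1.52502115e+00, -2.75777194e-05,
        1.27540994e+00, -1.46003689e-01]), 'dq': array([-0.00133609, -0.00012039, -0.00113826, -0.00156502, -0.00025281,
       -0.00164813]), 'tau': array([-1.09991252e-03, -4.31245708e+01, -2.44224304e+01,  7.16293976e-02,
        5.60534012e-02, -1.18482512e-04]), 'tool_pos': array([ 181.8065118 , -492.07379334,  226.03743055]), 'tcp_rot': array([-3.14138991e+00,  1.56001247e-03, -1.21701313e+00]), 'contact_force': array([-0.12080371, -0.06591542, -0.555632  ]), 'moment': array([-0.04440602,  0.00822946, -0.0142367 ]), 'grip_width': 91.93063092441697}
scene 535.9757700008129 331.97843012774086 237.96312271366875 [1241.   34.  688.]
top 587.9761572147788 316.7848972817591 238.63877725993822 [ 433.  -66. 1147.]
```

View pics/scene0.png

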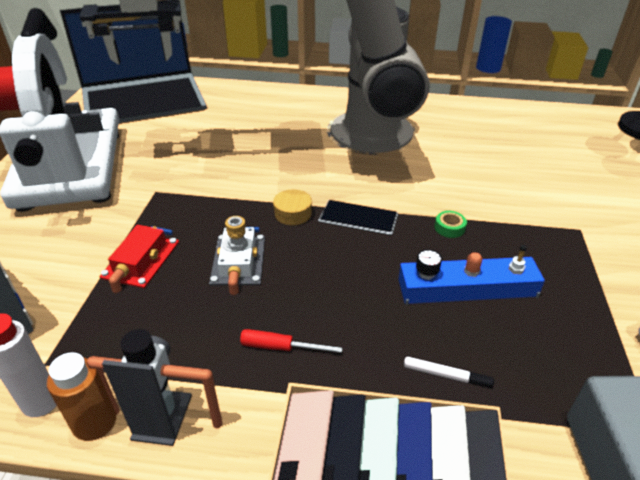

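View pics/top0.png

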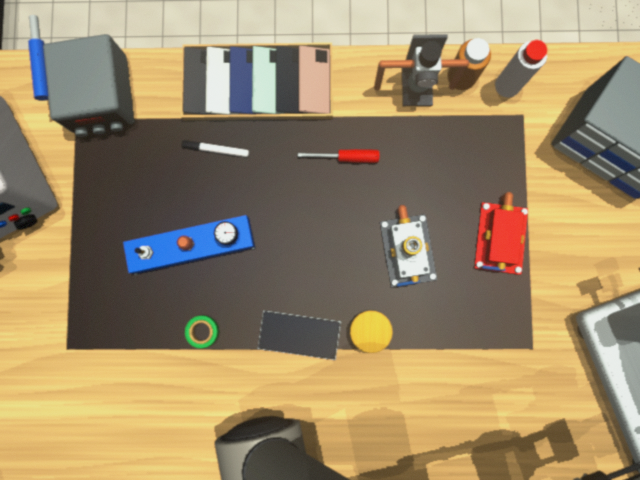

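The scene view shows the outlet at (237,258) and the gauge at (428,262), in the rack hole nearest the outlet. In the top view the outlet is at (409,249), the red look-alike at (500,238), and the gauge dial at (225,233). Next I'll get positions from depth.

```bash
cat > h.py <<'E'
import numpy as np,cv2
def cloud(d):
    R=cv2.Rodrigues(np.array(d["rvec"]))[0]; t=np.array(d["tvec"]).ravel(); z=d["z_map"]
    v,u=np.mgrid[:480,:640]; P=np.stack([(u-d["cx"])/d["fx"]*z,(v-d["cy"])/d["fy"]*z,z],-1)
    W=(P-t)@R; W[z==0]=np.nan; return W
def rect(W,m):
    p=W[m][:,:2].astype(np.float32); r=cv2.minAreaRect(p); return np.round(r[0],1),np.round(r[1],1),round(r[2],1)
E
python3 - <<'E'
import numpy as np,cv2
from h import *
for n in("top","scene"):
    d=np.load(n+"0.npz"); W=cloud(d); x,y,z=W[...,0],W[...,1],W[...,2]
    box=lambda a,b,c,e,lo,hi:(x>a)&(x<b)&(y>c)&(y<e)&(z>lo)&(z<hi)
    print(n)
    print("bench z",np.nanmedian(z[box(350,600,-100,0,-20,20)]))
    if n=="top":
        cx,cy=W[249,411,:2]; gx,gy=W[233,225,:2]; print(W[249,411],W[233,225],W[243,185],W[252,145])
    print("coupler",[rect(W,box(cx-60,cx+60,cy-60,cy+60,a,b)) for a,b in((90,110),(75,100),)], np.nanpercentile(z[box(cx-25,cx+25,cy-25,cy+25,60,150)],[50,95]))
    print("manifold top",rect(W,box(cx-80,cx+60,cy-60,cy+60,34,46)))
    print("gauge",rect(W,box(gx-40,gx+40,gy-40,gy+40,70,95)),np.nanmedian(z[box(gx-10,gx+10,gy-10,gy+10,50,120)]))
    m=box(gx-90,gx+120,gy-90,gy+260,34,44); print("rack",rect(W,m))
    # blue plastic
    f=d["frame"].astype(int); b=(f[...,0]>120)&(f[...,2]<60)&(f[...,0]-f[...,1]>50)&box(gx-150,gx+150,gy-90,gy+300,30,46)
    print("rackblue",rect(W,b))
E
```

```text
top
bench z 1.3821133746873988
[ 525.02097192 -211.68315728   79.71461925] [555.93731978 127.81681249  79.3806707 ] [538.04449016 201.80046255  77.1635686 ] [523.07742708 280.56013049  61.04082676]
coupler [(array([ 531. , -211.5]), array([32.4, 32.6]), 89.8), (array([ 531.1, -211.4]), array([32.4, 32.7]), 88.9)] [95.12948174 99.8232571 ]
manifold top (array([ 530.8, -213.1]), array([108. ,  60.4]), 9.2)
gauge (array([557.7, 127.9]), array([41.1, 41.1]), 2.4) 79.03135882505852
rack (array([540.9, 207.4]), array([ 61.2, 240.8]), 12.0)
rackblue (array([540.7, 207.2]), array([ 60.7, 240.5]), 12.0)
scene
bench z 2.0510999526679163
coupler [(array([ 531.5, -212.7]), array([35.5, 33.3]), 13.4), (array([ 532.1, -212.9]), array([34.9, 34.3]), 7.1)] [90.72938751 98.70011688]
manifold top (array([ 531.9, -215.4]), array([107.6,  57.4]), 9.2)
gauge (array([558.6, 127.3]), array([42.6, 40.6]), 12.0) 79.67269329864783
rack (array([541.3, 206.3]), array([ 64.3, 241.6]), 12.2)
rackblue (array([540.9, 206.2]), array([ 63.9, 241.9]), 11.8)
```

Run:
```python
import cv2,numpy as np
a=cv2.imread("pics/top0.png"); b=cv2.imread("pics/scene0.png")
o=np.hstack([cv2.resize(a[195:305,365:455],(450,550),interpolation=cv2.INTER_CUBIC),cv2.resize(b[205:305,200:270],(350,500),interpolation=cv2.INTER_CUBIC)[:550] if 0 else cv2.copyMakeBorder(cv2.resize(b[205:305,200:270],(350,500),interpolation=cv2.INTER_CUBIC),0,50,0,0,0)])
cv2.imwrite("pics/crop1.png",o)
```

```text
(no output)
```

View pics/crop1.png

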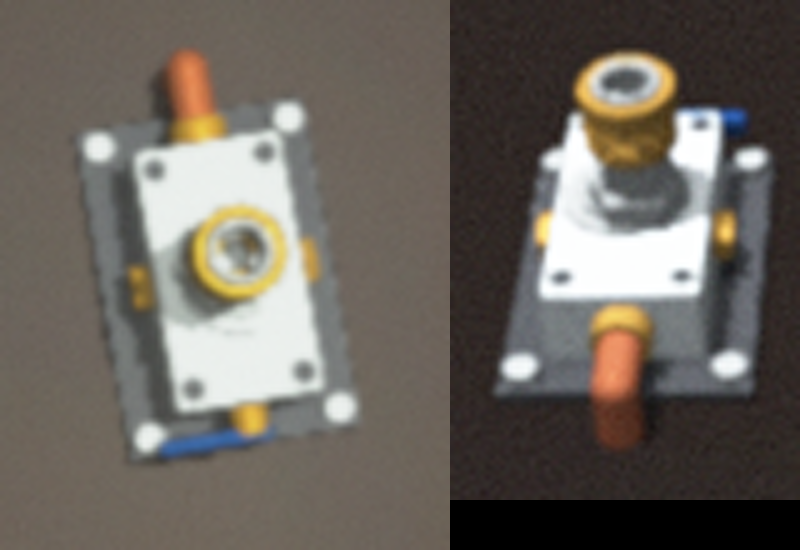

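Coupler at about (531.3, -212), outlet yaw about 9.2°. Gauge at about (558, 127.6), rack yaw about 12°. I'll move above the coupler with the jaws along the outlet's y.

```bash
python3 -m pendant '[{"linear":[25,20,0],"twist":0},{"linear":[60,50,0],"twist":-2},{"linear":[100,80,0],"twist":-4},{"linear":[140,112,0],"twist":-6},{"linear":[180,144,0],"twist":-8},{"linear":[220,176,-10],"twist":-10},{"linear":[260,208,-25],"twist":-11},{"linear":[300,240,-45],"twist":-11},{"linear":[330,265,-65],"twist":-11},{"linear":[349.5,280.5,-85],"twist":-11},{"linear":[349.5,280.5,-97],"twist":-11},{"linear":[349.5,280.5,-97],"twist":-11},{"linear":[349.5,280.5,-97],"twist":-11}]' 0
python3 - <<'E'
from plant import bot
import cv2
for n,s in(("top",(slice(150,330),slice(330,530))),("scene",(slice(120,300),slice(140,340)))):
    f=bot.capture(n)["frame"][s]; cv2.imwrite(f"pics/a_{n}.png",cv2.resize(f,None,fx=2,fy=2))
a=cv2.hconcat([cv2.imread("pics/a_top.png"),cv2.imread("pics/a_scene.png")]);cv2.imwrite("pics/a.png",a)
E
```

```text
time: 1.72
tool_pos: [531.1, -213.0, 130.5]
tcp_rot: [-3.141, -0.001, -1.41]
contact_force: [-0.6, -0.6, 0.0]
grip_width: 91.6
```

View pics/a.png

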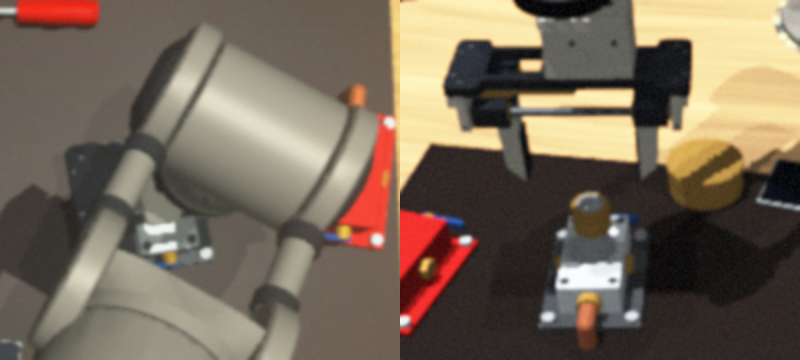

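The right crop shows the open fingers straddling the coupler at about (590,215). Descending to the sleeve.

```bash
python3 -m pendant '[{"linear":[0,0,-15],"twist":0},{"linear":[0,0,-35],"twist":0},{"linear":[0,0,-55],"twist":0},{"linear":[0,0,-63],"twist":0},{"linear":[0,0,-63],"twist":0},{"linear":[0,0,-63],"twist":0}]' 0; python3 -m pendant '[{"linear":[0,0,0],"twist":0},{"linear":[0,0,0],"twist":0},{"linear":[0,0,0],"twist":0},{"linear":[0,0,0],"twist":0},{"linear":[0,0,0],"twist":0},{"linear":[0,0,0],"twist":0},{"linear":[0,0,0],"twist":0},{"linear":[0,0,0],"twist":0}]' 145;  python3 -m pendant '[{"linear":[0,0,0],"twist":0},{"linear":[0,0,0],"twist":0},{"linear":[0,0,0],"twist":0},{"linear":[0,0,0],"twist":0},{"linear":[0,0,0],"twist":0},{"linear":[0,0,0],"twist":0}]' 255
```

```text
time: 2.58
tool_pos: [531.8, -212.3, 67.3]
tcp_rot: [-3.141, -0.001, -1.409]
contact_force: [0.1, -0.2, -0.7]
grip_width: 91.4
time: 3.58
tool_pos: [531.4, -212.0, 66.7]
tcp_rot: [3.142, -0.0, -1.409]
contact_force: [-0.6, -0.2, 0.2]
grip_width: 39.4
time: 4.32
tool_pos: [531.4, -212.1, 66.8]
tcp_rot: [-3.142, -0.0, -1.409]
contact_force: [-0.1, -1.2, -0.5]
grip_width: 32.9
```

```bash
python3 -m pendant '[{"linear":[-0.16,1,0],"twist":0},{"linear":[-0.16,1,0],"twist":0},{"linear":[-0.16,1,0],"twist":0},{"linear":[-0.16,1,0],"twist":0}]'; python3 -m pendant '[{"linear":[0.32,-2,0],"twist":0},{"linear":[0.32,-2,0],"twist":0},{"linear":[0.32,-2,0],"twist":0},{"linear":[0.32,-2,0],"twist":0}]'
```

```text
time: 4.82
tool_pos: [531.5, -212.0, 66.7]
tcp_rot: [-3.141, -0.002, -1.409]
contact_force: [0.2, -5.7, -2.5]
grip_width: 33.0
time: 5.32
tool_pos: [531.4, -212.2, 66.7]
tcp_rot: [3.141, 0.001, -1.409]
contact_force: [0.2, 5.2, 1.4]
grip_width: 33.3
```

Stiffness is about 5.5 N/mm, and y is centred within 0.1 mm. Next, the other axis.

```bash
python3 -m pendant '[{"linear":[-0.16,1,0],"twist":0},{"linear":[-0.16,1,0],"twist":0},{"linear":[-0.16,1,0],"twist":0},{"linear":[-0.16,1,0],"twist":9},{"linear":[-0.16,1,0],"twist":18},{"linear":[-0.16,1,0],"twist":28},{"linear":[-0.16,1,0],"twist":38},{"linear":[-0.16,1,0],"twist":48},{"linear":[-0.16,1,0],"twist":58},{"linear":[-0.16,1,0],"twist":68},{"linear":[-0.16,1,0],"twist":78},{"linear":[-0.16,1,0],"twist":86},{"linear":[-0.16,1,0],"twist":90},{"linear":[-0.16,1,0],"twist":90},{"linear":[-0.16,1,0],"twist":90}]' 40; python3 -m pendant '[{"linear":[0,0,0],"twist":0},{"linear":[0,0,0],"twist":0},{"linear":[0,0,0],"twist":0},{"linear":[0,0,0],"twist":0},{"linear":[0,0,0],"twist":0},{"linear":[0,0,0],"twist":0},{"linear":[0,0,0],"twist":0},{"linear":[0,0,0],"twist":0},{"linear":[0,0,0],"twist":0},{"linear":[0,0,0],"twist":0}]' 255; python3 -c "
from plant import bot
o=bot.get_obs();print(o['contact_force'],o['tool_pos'],o['moment'])"
```

```text
time: 7.2
tool_pos: [531.4, -212.1, 66.7]
tcp_rot: [3.141, -0.0, 0.16]
contact_force: [0.1, -0.7, 0.2]
grip_width: 77.8
time: 8.45
tool_pos: [531.3, -212.0, 66.7]
tcp_rot: [-3.142, 0.0, 0.162]
contact_force: [-0.5, -0.9, 0.5]
grip_width: 33.1
[-0.47417347 -0.9275129   0.54626592] [ 531.33798766 -212.00714646   66.73339699] [-0.07398587  0.04442868 -0.00149343]
```

Both axes are centred. Pulling the sleeve down.

```bash
python3 -m pendant '[{"linear":[0,0,-2],"twist":0},{"linear":[0,0,-4],"twist":0},{"linear":[0,0,-6],"twist":0},{"linear":[0,0,-8],"twist":0},{"linear":[0,0,-9],"twist":0},{"linear":[0,0,-10],"twist":0},{"linear":[0,0,-10],"twist":0},{"linear":[0,0,-10],"twist":0}]' 255; python3 -m pendant '[{"linear":[0,0,-1],"twist":0},{"linear":[0,0,-2],"twist":0},{"linear":[0,0,-2],"twist":0},{"linear":[0,0,-2],"twist":0}]'
```

```text
time: 9.45
tool_pos: [531.4, -212.0, 57.8]
tcp_rot: [3.141, -0.0, 0.162]
contact_force: [-4.0, 1.5, 9.8]
grip_width: 32.9
time: 9.95
tool_pos: [531.4, -212.0, 55.9]
tcp_rot: [3.141, -0.0, 0.162]
contact_force: [-3.5, 1.2, 10.9]
grip_width: 33.0
```

Travel was 10.8 mm at about 11 N. Letting go, rising, and checking.

```bash
python3 -m pendant '[{"linear":[0,0,0],"twist":0},{"linear":[0,0,0],"twist":0},{"linear":[0,0,0],"twist":0},{"linear":[0,0,0],"twist":0},{"linear":[0,0,0],"twist":0},{"linear":[0,0,15],"twist":0},{"linear":[0,0,45],"twist":0},{"linear":[0,0,80],"twist":0},{"linear":[0,0,115],"twist":0},{"linear":[0,0,140],"twist":0},{"linear":[-10,50,140],"twist":0},{"linear":[-10,100,140],"twist":0},{"linear":[-10,150,140],"twist":0},{"linear":[0,200,140],"twist":0},{"linear":[10,250,140],"twist":0},{"linear":[20,300,140],"twist":3},{"linear":[26.5,339.5,130],"twist":3},{"linear":[26.5,339.5,110],"twist":3},{"linear":[26.5,339.5,105],"twist":3},{"linear":[26.5,339.5,105],"twist":3}]' 0
python3 - <<'E'
from plant import bot
import cv2,numpy as np
from h import *
A=[]
for n,s in(("top",(slice(215,275),slice(375,441))),("scene",(slice(205,270),slice(205,271)))):
    d=bot.capture(n); W=cloud(d); f=d["frame"][s]; A.append(cv2.resize(f,(400,400),interpolation=cv2.INTER_CUBIC))
    r=np.hypot(W[...,0]-531.4,W[...,1]+212); 
    for nn,WW in(("now",W),("before",cloud(np.load(n+"0.npz")))):
        r=np.hypot(WW[...,0]-531.4,WW[...,1]+212); z=WW[...,2]; print(n,nn,[np.nanmedian(z[(r>a)&(r<b)&(z>60)]).round(1) for a,b in((9.5,11.5),(13,16))])
cv2.imwrite("pics/b.png",cv2.hconcat(A))
E
```

```text
time: 12.45
tool_pos: [558.0, 127.1, 160.4]
tcp_rot: [3.142, -0.0, 0.214]
contact_force: [-0.2, 0.3, 0.2]
grip_width: 91.7
top now [np.float64(97.6), np.float64(88.7)]
top before [np.float64(98.6), np.float64(96.1)]
scene now [np.float64(95.3), np.float64(81.4)]
scene before [np.float64(93.5), np.float64(87.9)]
```

View pics/b.png

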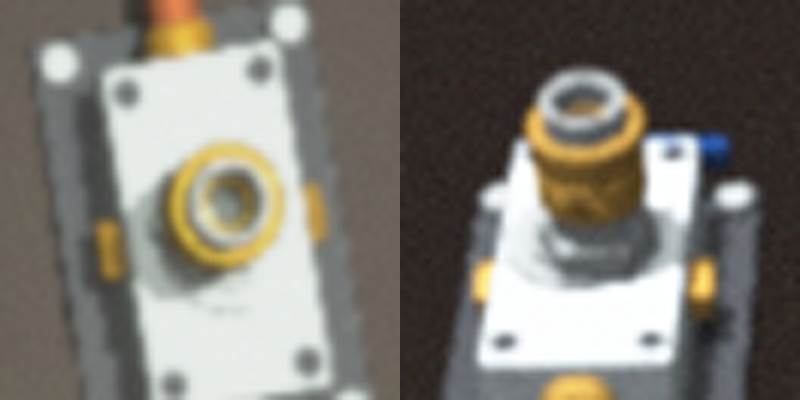

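The sleeve sits 7 mm back and holds by itself (silver rim exposed at (582,105) in the right crop). Gripping the gauge: first grip centres it along rack x', then a quarter turn, and the second grip holds.

```bash
python3 -m pendant '[{"linear":[0,0,-20],"twist":0},{"linear":[0,0,-50],"twist":0},{"linear":[0,0,-80],"twist":0},{"linear":[0,0,-100],"twist":0},{"linear":[0,0,-110],"twist":0},{"linear":[0,0,-110],"twist":0},{"linear":[0,0,-110],"twist":0}]' 60; python3 -m pendant '[{"linear":[0,0,0],"twist":0},{"linear":[0,0,0],"twist":0},{"linear":[0,0,0],"twist":0},{"linear":[0,0,0],"twist":0},{"linear":[0,0,0],"twist":0},{"linear":[0,0,0],"twist":0}]' 255;  python3 -m pendant '[{"linear":[0,0,0],"twist":0},{"linear":[0,0,0],"twist":0},{"linear":[0,0,0],"twist":0},{"linear":[0,0,0],"twist":-9},{"linear":[0,0,0],"twist":-18},{"linear":[0,0,0],"twist":-28},{"linear":[0,0,0],"twist":-38},{"linear":[0,0,0],"twist":-48},{"linear":[0,0,0],"twist":-58},{"linear":[0,0,0],"twist":-68},{"linear":[0,0,0],"twist":-78},{"linear":[0,0,0],"twist":-86},{"linear":[0,0,0],"twist":-90},{"linear":[0,0,0],"twist":-90},{"linear":[0,0,0],"twist":-90}]' 90; python3 -m pendant '[{"linear":[0,0,0],"twist":0},{"linear":[0,0,0],"twist":0},{"linear":[0,0,0],"twist":0},{"linear":[0,0,0],"twist":0},{"linear":[0,0,0],"twist":0},{"linear":[0,0,0],"twist":0}]' 255
```

```text
time: 13.42
tool_pos: [558.7, 127.5, 50.8]
tcp_rot: [3.141, -0.002, 0.214]
contact_force: [-0.2, -0.9, -0.6]
grip_width: 70.7
time: 14.18
tool_pos: [558.0, 127.5, 49.9]
tcp_rot: [3.142, -0.0, 0.214]
contact_force: [-0.8, 0.8, 2.7]
grip_width: 41.4
time: 16.05
tool_pos: [557.9, 127.5, 49.7]
tcp_rot: [3.141, -0.0, -1.355]
contact_force: [0.2, -0.0, 0.3]
grip_width: 59.6
time: 16.8
tool_pos: [557.9, 127.6, 49.8]
tcp_rot: [-3.142, -0.0, -1.357]
contact_force: [0.0, 0.8, 0.8]
grip_width: 41.2
```

```bash
python3 -m pendant '[{"linear":[0,0,10],"twist":0},{"linear":[0,0,30],"twist":0},{"linear":[0,0,60],"twist":0},{"linear":[0,0,90],"twist":0},{"linear":[0,0,120],"twist":0},{"linear":[0,-20,125],"twist":0},{"linear":[-10,-60,125],"twist":0},{"linear":[-25,-110,125],"twist":0},{"linear":[-30,-160,125],"twist":0},{"linear":[-30,-210,125],"twist":0},{"linear":[-30,-260,125],"twist":0},{"linear":[-28,-300,125],"twist":-2},{"linear":[-27,-325,125],"twist":-3},{"linear":[-26.5,-339.5,120],"twist":-3},{"linear":[-26.5,-339.5,110],"twist":-3},{"linear":[-26.5,-339.5,105],"twist":-3},{"linear":[-26.5,-339.5,105],"twist":-3},{"linear":[-26.5,-339.5,105],"twist":-3},{"linear":[-26.5,-339.5,105],"twist":-3}]'
python3 - <<'E'
from plant import bot
import cv2
print(bot.get_obs()["moment"])
f=bot.capture("scene")["frame"]; cv2.imwrite("pics/c.png",cv2.resize(f[120:290,150:320],(600,600),interpolation=cv2.INTER_CUBIC))
E
```

```text
time: 19.18
tool_pos: [531.7, -211.7, 155.1]
tcp_rot: [-3.141, -0.001, -1.408]
contact_force: [0.7, -0.4, -1.2]
grip_width: 41.7
[-0.00227811 -0.00252429  0.04505998]
```

View pics/c.png

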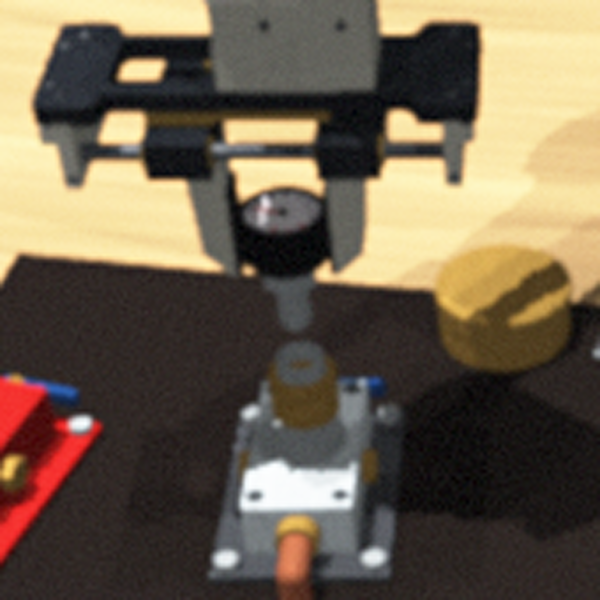

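The gauge hangs upright, with the plug tip (295,325) over the mouth (303,350). The small shift is perspective. Gentle descent next.

```bash
python3 -m pendant '[{"linear":[0,0,-5],"twist":0},{"linear":[0,0,-10],"twist":0},{"linear":[0,0,-14],"twist":0},{"linear":[0,0,-15],"twist":0},{"linear":[0,0,-16],"twist":0},{"linear":[0,0,-17],"twist":0},{"linear":[0,0,-18],"twist":0},{"linear":[0,0,-19],"twist":0},{"linear":[0,0,-20],"twist":0},{"linear":[0,0,-20],"twist":0},{"linear":[0,0,-20],"twist":0}]'; python3 -m pendant '[{"linear":[0,0,-0.5],"twist":0},{"linear":[0,0,-1],"twist":0},{"linear":[0,0,-1.5],"twist":0},{"linear":[0,0,-2],"twist":0},{"linear":[0,0,-2.5],"twist":0},{"linear":[0,0,-3],"twist":0},{"linear":[0,0,-3],"twist":0},{"linear":[0,0,-3],"twist":0}]'
```

```text
time: 20.6
tool_pos: [531.4, -212.0, 134.7]
tcp_rot: [3.142, -0.0, -1.409]
contact_force: [0.5, -0.1, -1.5]
grip_width: 41.2
time: 21.6
tool_pos: [531.4, -212.0, 131.7]
tcp_rot: [-3.142, -0.0, -1.409]
contact_force: [0.0, 0.6, -1.9]
grip_width: 41.4
```

```bash
python3 -m pendant '[{"linear":[0,0,-0.5],"twist":0},{"linear":[0,0,-1],"twist":0},{"linear":[0,0,-1.5],"twist":0},{"linear":[0,0,-2],"twist":0},{"linear":[0,0,-2.5],"twist":0},{"linear":[0,0,-3],"twist":0},{"linear":[0,0,-3],"twist":0}]';python3 -m pendant '[{"linear":[0,0,-0.5],"twist":0},{"linear":[0,0,-1],"twist":0},{"linear":[0,0,-1.5],"twist":0},{"linear":[0,0,-2],"twist":0},{"linear":[0,0,-2],"twist":0}]'
```

```text
time: 22.48
tool_pos: [531.4, -212.0, 128.7]
tcp_rot: [3.141, -0.0, -1.409]
contact_force: [-0.4, -0.3, -1.6]
grip_width: 41.3
time: 23.1
tool_pos: [531.4, -212.0, 126.7]
tcp_rot: [3.142, -0.0, -1.409]
contact_force: [-0.2, 0.7, -1.8]
grip_width: 41.3
```

The bead is in the bore with no side force. Continuing.

```bash
python3 -m pendant '[{"linear":[0,0,-1],"twist":0},{"linear":[0,0,-2],"twist":0},{"linear":[0,0,-3],"twist":0},{"linear":[0,0,-4],"twist":0},{"linear":[0,0,-5],"twist":0},{"linear":[0,0,-6],"twist":0},{"linear":[0,0,-6],"twist":0}]';python3 -m pendant '[{"linear":[0,0,-1],"twist":0},{"linear":[0,0,-2],"twist":0},{"linear":[0,0,-3],"twist":0},{"linear":[0,0,-4],"twist":0},{"linear":[0,0,-5],"twist":0},{"linear":[0,0,-6],"twist":0},{"linear":[0,0,-6],"twist":0}]'
```

```text
time: 23.98
tool_pos: [531.6, -212.0, 121.4]
tcp_rot: [-3.141, -0.001, -1.409]
contact_force: [-0.5, 0.9, 4.8]
grip_width: 41.5
time: 24.85
tool_pos: [531.4, -212.1, 114.7]
tcp_rot: [-3.142, -0.0, -1.409]
contact_force: [-1.0, 0.8, 4.8]
grip_width: 41.1
```

```bash
python3 -m pendant '[{"linear":[0,0,-0.5],"twist":0},{"linear":[0,0,-1],"twist":0},{"linear":[0,0,-1.5],"twist":0},{"linear":[0,0,-2],"twist":0},{"linear":[0,0,-2.5],"twist":0},{"linear":[0,0,-3],"twist":0},{"linear":[0,0,-3],"twist":0}]';python3 -m pendant '[{"linear":[0,0,-0.3],"twist":0},{"linear":[0,0,-0.6],"twist":0},{"linear":[0,0,-1],"twist":0},{"linear":[0,0,-1],"twist":0},{"linear":[0,0,-1],"twist":0}]'; python3 -m pendant '[{"linear":[0,0,-0.3],"twist":0},{"linear":[0,0,-0.6],"twist":0},{"linear":[0,0,-1],"twist":0},{"linear":[0,0,-1],"twist":0},{"linear":[0,0,-1],"twist":0}]'
python3 - <<'E'
from plant import bot
import cv2
f=bot.capture("scene")["frame"]; cv2.imwrite("pics/d.png",cv2.resize(f[180:280,190:290],(600,600),interpolation=cv2.INTER_CUBIC))
E
```

```text
time: 25.72
tool_pos: [531.4, -212.1, 111.9]
tcp_rot: [-3.141, -0.0, -1.409]
contact_force: [-1.1, 0.3, 5.3]
grip_width: 41.4
time: 26.35
tool_pos: [531.5, -212.1, 111.0]
tcp_rot: [-3.141, -0.0, -1.409]
contact_force: [-2.2, 0.4, 5.7]
grip_width: 41.3
time: 26.98
tool_pos: [531.5, -212.1, 110.1]
tcp_rot: [-3.141, -0.001, -1.409]
contact_force: [-1.6, 0.4, 6.0]
grip_width: 41.6
```

View pics/d.png

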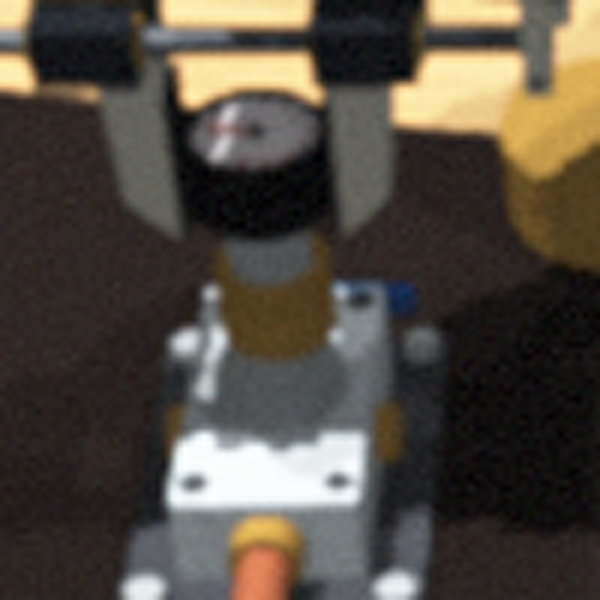

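The sleeve state is unclear here, so I'll keep pressing gently in small steps.

```bash
for i in 1; do python3 -m pendant '[{"linear":[0,0,-0.3],"twist":0},{"linear":[0,0,-0.7],"twist":0},{"linear":[0,0,-0.7],"twist":0},{"linear":[0,0,-0.7],"twist":0}]'; done; python3 -m pendant '[{"linear":[0,0,-0.3],"twist":0},{"linear":[0,0,-0.7],"twist":0},{"linear":[0,0,-0.7],"twist":0},{"linear":[0,0,-0.7],"twist":0}]'
python3 - <<'E'
from plant import bot
import cv2,numpy as np
from h import *
bot_d=bot.capture("scene"); cv2.imwrite("pics/e.png",cv2.resize(bot_d["frame"][180:280,190:290],(600,600),interpolation=cv2.INTER_CUBIC))
for W in (cloud(bot_d),cloud(np.load("scene0.npz"))):
    f=W; x,y,z=[W[...,i] for i in range(3)]
    m=(np.hypot(x-531.4,y+212)<19)&(np.hypot(x-531.4,y+212)>15.5)&(z>55)&(z<110); print(np.percentile(z[m],[3,10,50,90,97]).round(1),m.sum())
E
```

```text
time: 27.52
tool_pos: [531.7, -212.1, 109.1]
tcp_rot: [-3.141, -0.0, -1.409]
contact_force: [1.4, -0.2, 2.8]
grip_width: 41.3
time: 28.02
tool_pos: [531.6, -212.1, 108.5]
tcp_rot: [-3.141, -0.0, -1.409]
contact_force: [2.0, 0.4, 4.9]
grip_width: 41.7
[56.6 73.6 87.4 96.1 97.8] 130
[55.8 73.1 86.4 96.4 98.2] 163
```

View pics/e.png

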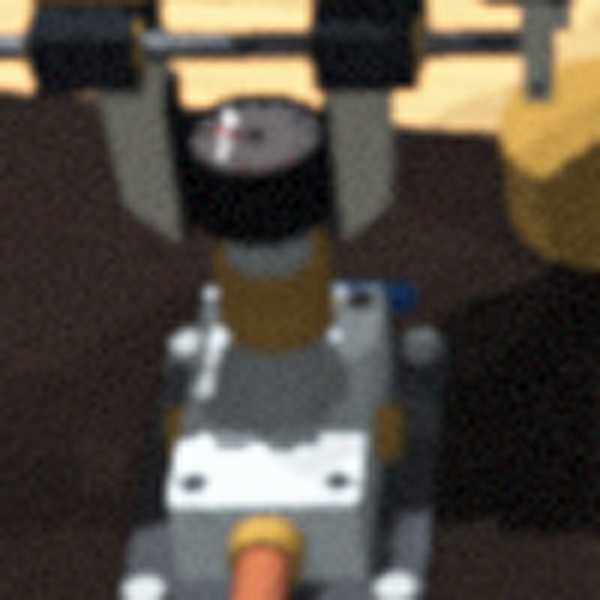

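The force dropped from 6 to 2.8 N at z 109.1, which means the catch tripped. Sleeve depth now matches its original forward position. A light tug will confirm the lock.

```bash
python3 -m pendant '[{"linear":[0,0,1],"twist":0},{"linear":[0,0,2],"twist":0},{"linear":[0,0,3],"twist":0},{"linear":[0,0,3],"twist":0},{"linear":[0,0,3],"twist":0}]'
```

```text
time: 28.7
tool_pos: [531.1, -212.1, 109.4]
tcp_rot: [3.14, 0.001, -1.409]
contact_force: [5.2, -3.1, -11.1]
grip_width: 41.6
```

It is locked: 11 N of resistance with under 1 mm of motion. Relaxing, releasing, retreating.

```bash
python3 -m pendant '[{"linear":[0,0,-2],"twist":0},{"linear":[0,0,-2.3],"twist":0},{"linear":[0,0,-2.3],"twist":0}]'; python3 -m pendant '[{"linear":[0,0,0],"twist":0},{"linear":[0,0,0],"twist":0},{"linear":[0,0,0],"twist":0},{"linear":[0,0,0],"twist":0},{"linear":[0,0,0],"twist":0},{"linear":[0,0,10],"twist":0},{"linear":[0,0,35],"twist":0},{"linear":[0,0,70],"twist":0},{"linear":[0,0,100],"twist":0},{"linear":[-5,50,110],"twist":0},{"linear":[-10,100,110],"twist":0},{"linear":[-10,150,110],"twist":0},{"linear":[-10,180,110],"twist":0},{"linear":[-10,200,110],"twist":0},{"linear":[-10,200,110],"twist":0},{"linear":[-10,200,110],"twist":0}]' 0
python3 - <<'E'
from plant import bot
import cv2,numpy as np
from h import *
A=[]
for n in("top","scene"):
    d=bot.capture(n); A.append(cv2.resize(d["frame"],(400,300))); W=cloud(d)
    if n=="scene": A.append(cv2.resize(d["frame"][180:280,180:300],(360,300),interpolation=cv2.INTER_CUBIC))
    x,y,z=[W[...,i] for i in range(3)]; m=(np.hypot(x-531.4,y+212)<30)&(z>125)&(z<180); print(n,rect(W,m),np.percentile(z[m],[50,95]).round(1))
cv2.imwrite("pics/f.png",cv2.vconcat([cv2.hconcat(A[:2]),cv2.copyMakeBorder(A[2],0,0,0,440,0)]))
E
```

```text
time: 29.08
tool_pos: [531.4, -212.0, 109.1]
tcp_rot: [-3.141, -0.0, -1.409]
contact_force: [3.3, -1.5, 0.0]
grip_width: 41.6
time: 31.08
tool_pos: [521.5, -12.7, 219.4]
tcp_rot: [-3.141, -0.001, -1.409]
contact_force: [0.5, 0.4, -0.3]
grip_width: 91.7
top (array([ 531.2, -211.2]), array([40. , 40.5]), 0.4) [138.  141.2]
scene (array([ 532. , -212.8]), array([42.6, 41.9]), 3.3) [138.4 141.2]
```

View pics/f.png

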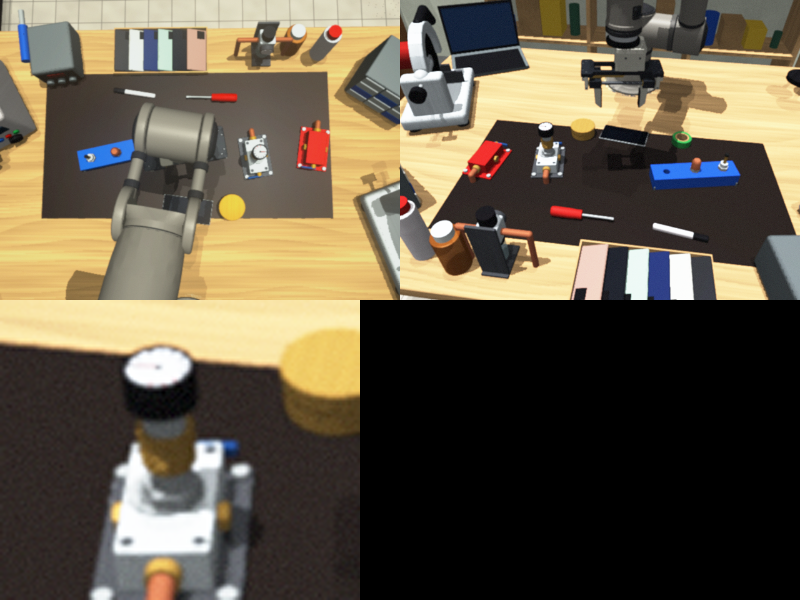

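The gauge stands upright in the coupler at (160,380), its dial about 138 to 139 mm high, which matches home. The sleeve is forward and the other things are undisturbed.

```bash
python3 -c "
from plant import bot
print(bot.close_job())"
```

```text
the job is handed in; nothing more can be done
None
```

The gauge is plugged into the air outlet and locked, and I handed the job in at about 31 s of the 67 s allowed. `close_job()` gave no verdict.

- **Coupler:** I gripped the sleeve from two directions to find where the coupler truly stands. I then pulled the sleeve back 10.8 mm against about 11 N. The picture and the depth readings both showed it staying about 7 mm back after I let go.
- **Gauge:** I centred the gauge in the fingers with two grips a quarter turn apart. I lowered its plug slowly, with at most about 6 N of push-back and 2 N of side force. The push-back dropped from 6 to 2.8 N near the expected home depth, which is the catch tripping.
- **Last checks:** A light tug met 11 N with under 1 mm of movement. After release the gauge stood upright with its dial at about 138 mm, against about 139 mm expected at home, and the sleeve was forward. The arm touches nothing, and nothing else looked moved in the last picture.
- **Disagreement:** One picture taken just before the trip left the sleeve's state unclear. The force drop, the depth readings and the tug settled it.

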